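# Pack and lock an instrument cassette

## Task

Pack the instrument cassette for a job away from the studio. Lay the spatula in its middle notches, handle toward the end where the locking bar is parked, and the bone folder in its right-hand notches (either way round), so that with the scalpel that is already in the left-hand notches they lie flat in their order of use. Then pull up the black T-shaped spring knob, slide the locking bar over the instruments until you feel its end stop, without ramming it, and let the knob drop so that its pin locks the bar there; leave the other things on the table where they are.

Things in the scene. Friction and masses are not known exactly. Their poses are not given: they have to be found in the camera images.
- cassette: Aluminium instrument cassette, fixed. Origin on the table; +x along the lying instruments to their tips (about away from the robot), +y left, z up. Base plate 3 mm thick, rim 12 high, x -142 to 142, y -106 to 106 mm. Two rubber combs 8 thick stand across it at x -37 and +23 (52 mm clear between them for fingers, down to the plate); tooth tops z 38. Each instrument lies along x in both combs.
- left_notch (a point): Centre of the floor of the left notches, midway between the combs: cassette x -7, y +56, z 24; notch 12 mm wide. The scalpel lies here from the start.
- middle_notch (a point): Centre of the floor of the middle notches, midway between the combs: cassette x -7, y +12, z 18; notch 16 mm wide (26 at its mouth). For the spatula.
- right_notch (a point): Centre of the floor of the right notches, midway between the combs: cassette x -7, y -36, z 24; notch 26 mm wide (36 at its mouth). For the bone folder.
- guide_rail: Steel guide rail of the locking bar, 24 mm wide, 14 high, along the cassette's x from -138 to +50 mm at y -84. Origin on the table at cassette x 0. It has the parking hole and carries the keeper plate: a 2 mm steel strip with a lead-in, a hole for the pin, an upright rubber-faced end stop 24 mm high and a small brass thumbscrew that clamps it.
- scalpel: Steel scalpel 8 x 156 x 4 mm, already lying in the left notches. Origin on its underside near mid-length, its y axis toward the handle end.
- spatula: Palette spatula with a round brown wooden handle, 189 mm long, about 30 g, lying on the table. Origin on its underside at mid-length; its y axis runs toward the handle end (+94 mm), thin blade toward -y. Only the handle (y +4 to +94, diameter 12.4 mm) can be gripped and bears on the combs, so both combs must be under the handle.
- spatula_handle (a point): Middle of the spatula's handle, on its axis (6 mm above the underside). Well laid, it stands over the middle of the gap between the combs (cassette x -7, up to 11 mm either way).
- bone_folder: Flat pale bone folder, 22 x 154 x 5 mm, 30 g, lying on the table. Origin at the middle of its underside, y axis along its length. Well laid, its origin is near the middle of the gap between the combs (cassette x -7, up to 30 mm either way).
- knob_grip (a point): Middle of the black T-handle of the spring knob, 64 mm over the table when down: a bar 70 mm long across the cassette (along its y), 16 mm wide along its x, 16 mm tall (8 mm above and below this point), free on both long sides to grip from above. It stands on the carriage, whose parts end 13 mm below this point; it moves with the bar and up and down, and does not turn.
- locking_bar (a joint): Travel of the bar along cassette +x, m; 0 = parked, knob at x -110, y -84 mm. The bar, 24 mm wide, underside z 40, top 48, spans the cassette in y at the knob's x (keep tool ends off it). Its steel keeper plate with the end stop is clamped on the guide rail (y -84) at a travel of 0.058 to 0.088, as its owner left it: felt as a firm stop, or seen. Sliding takes 2 to 3 N with the knob held up.
- spring_knob (a joint): Lift of the knob, m: 0 down, at most 0.014. A spring pulls it down with 5 N at 0, 9 N at 0.014. Parked, its pin sits in a hole and blocks the bar; lifted over 0.0065 the pin clears everything. Let go between the holes it rides at 0.0045 to 0.0065; when the carriage touches the end stop the keeper's hole (2 mm play either way) is under the pin, and only there it drops to 0.
- cotton_pot: Aluminium pot with cotton balls, 66 mm across, 69 high, standing right of the cassette; leave alone. Origin under its centre.
- dropper_bottle: Brown dropper bottle, 32 mm across, 94 high, standing right of the cassette; leave alone. Origin under its centre.
- covered_weight: Brown covered block weight with a brass knob, 32 x 62 x 51 mm, right of the cassette; leave alone. Origin under its centre.
Not all that is in view belongs to the job. Several things look just like the spatula: the one meant starts farthest to the robot's left.

How it is judged:
By the outcome, as a careful person would: the job done as asked, in the order asked, and still so for the second after the job is handed in, with the robot touching nothing.
It also fails if it takes over 70 s, if anything falls off the work surface, if the arm or the gripper's body presses on something with over 40 N, if the wrist force passes 120 N, or if a joint passes its speed limit or range.

## Robot

A 6-joint arm with a two-finger parallel gripper is mounted at the origin on a cart in front of the work surface, level with it; the furniture and walls round the work are solid. World frame = base frame: x ahead of the robot, y to its left, z up, the work surface at z = 0. Lengths are in m, angles in rad, forces in N, time in s.
With the tool pointing down it reaches from about 0.25 to 0.725 m from the base axis. Payload 4 kg.
Tool frame: the origin (TCP) lies midway between the tips of the shut fingers; the grasp point (between the pads) lies 19 mm behind it (manip.grip_depth is the z of the grasp point in the tool frame, in m); z points along the fingers, y is the line along which they close (so a half turn about z gives the same grasp; the last joint's range is limited). The gripper opens to 85 mm and grips with 20 to 120 N. Pads are 22 mm wide; open, the fingers measure 114 mm over their backs; the gripper's body (76 mm by 85 mm) begins 54 mm behind the grasp point. The pads swing forward as they close: fully open they stand 13 mm farther back than shut.
Start: joints at [-1.336, 0.241, 0.005, 1.335, 0, 1.571], TCP at [0.116, -0.486, 0.231] pointing down, gripper open.
Joint ranges: [-2.72, 2.72], [-1.05, 1.87], [-1.09, 1.28], [-1.99, 2.15], [-1.42, 1.44], [-3.14, 3.14]. Speed limits (rad/s): [2.79, 2.79, 3.14, 3.14, 3.14, 3.14].

## Interface

Orientations are given as a unit quaternion [w, x, y, z].
In Python, from bench import manip, grab_frame, get_calibration gives the robot as it stands. The module is installed in compiled form; this text tells all that it offers.
- The arm moves only by the shell command python3 -m handwheel 'ROWS' [FORCE]. ROWS is JSON, a list of rows, each a list of 3 entries, a list of its own where there are three numbers: the closure, from 0 (fully open) to 1 (shut), then the shift along the tool's x, y, z in cm, then the turn, a rotation vector about the tool's x, y, z in rad. In form: [[gripper, [dx, dy, dz], [ax, ay, az]], ...]. A call has 1 to 20 rows; each row is the pose to reach, as a shift and turn from the pose commanded when the call began, along the tool's axes at that moment; what a row does not reach only later rows make up. A row lasts 1/12 s, in which the tool goes at most 41.7 mm and 7.16 degrees, less where a joint would pass 70% of its speed; a pose out of reach is approached as far as the arm can. A call with a gripper value outside its range is refused whole. The fingers move at their own pace and stop on an object; FORCE is the grip in N (left out, the last holds). Time passes only in rows, so rows that repeat a pose let the fingers close. It gives the time, the measured TCP pose, the force, the opening and the grip force at its end, in the units of the state.
- manip.read_state(): the state, without advancing time (a new reading comes with each control period).
- grab_frame(name): name is "scene" or "top" or "wrist"; returns the picture (384x512x3 uint8, blue, green, red); there is no depth.
- get_calibration(name): a dict with "intrinsics" (3x3 intrinsics, pixels), "k1" (the pictures are not rectified: a ray, as slopes to the right and down, at radius r is drawn at 1 + k1 r^2 times it, then the intrinsics apply), "origin" and "orientation" of the camera in the world; the wrist camera has in their place "T_tool_cam" (4x4, takes a point from camera to tool coordinates, whose origin is the TCP and whose axes are the flange's). Camera axes: x right, y down, z forward; pixel columns grow to the right and rows downward; lengths in m; the calibration is good to about 2 mm. A picture is of the moment at which its call begins: read the wrist's pose just before it. get_calibration takes no time and is no camera call.
- manip.sign_off(): hands the job in; it is judged then, once.
The state is a dict: "time": time; "qpos": joint angles; "qd": joint speeds; "joint_torque": joint torques, N m; "ee_pos": TCP position; "eef_rot": TCP orientation; "force": force on the tool from outside, world axes, zero at the start; "wrist_torque": the same for the moment, N m; "grip_width": opening from 0.0 (shut) to 1.0 (fully open); "finger_force": force on a finger pad.
Only numpy, scipy, OpenCV 4.12 (cv2) and the standard library are available. Lean on these libraries where they do the work, as an engineer would, in place of code of your own. Each camera call takes 0.05 s, during which the arm holds its last target. There are 200 camera calls.

## Working session

There is one attempt and no reset: what is moved stays moved. The work goes in short steps, Python scripts to look and compute and a shell command to move; the robot and the scene stay as the last step left them, time stands still between calls to the robot, and variables do not carry over. Pictures are saved under pics/ and viewed, at most 10 in all, crops included, and the job is handed in when it is done.

```bash
mkdir -p pics; cat > h.py <<'E'
import numpy as np, cv2
from bench import manip, grab_frame, get_calibration
from scipy.spatial.transform import Rotation as R
def rot(q): return R.from_quat([q[1],q[2],q[3],q[0]])
def cam(name, st=None):
    c=get_calibration(name); K=np.array(c["intrinsics"])
    if name=="wrist":
        st=st or manip.read_state()
        T=np.eye(4); T[:3,:3]=rot(st["eef_rot"]).as_matrix(); T[:3,3]=st["ee_pos"]
        T=T@np.array(c["T_tool_cam"]); return K,c["k1"],T[:3,3],T[:3,:3]
    return K,c["k1"],np.array(c["origin"]),rot(c["orientation"]).as_matrix() if np.size(c["orientation"])==4 else np.array(c["orientation"])
def pix2w(C,uv,z):
    K,k1,o,M=C; d=np.linalg.inv(K)@[uv[0],uv[1],1]; d=d[:2]
    s=d.copy()
    for _ in range(30): s=d/(1+k1*(s@s))
    r=M@np.array([s[0],s[1],1]); return o+r*(z-o[2])/r[2]
def w2pix(C,p):
    K,k1,o,M=C; q=M.T@(np.array(p)-o); s=q[:2]/q[2]; s=s*(1+k1*(s@s)); return (K@[s[0],s[1],1])[:2]
def delta(p,yaw=None):
    "shift (cm, tool axes) for TCP to world p"
    st=manip.read_state(); return rot(st["eef_rot"]).as_matrix().T@(np.array(p)-st["ee_pos"])*100
E
python3 - <<'E'
from h import *
for n in("top","scene"):
    im=grab_frame(n); cv2.imwrite(f"pics/{n}0.png",im); cv2.imwrite(f"pics/{n}0x.png",cv2.resize(im,(800,600),interpolation=cv2.INTER_CUBIC))
    print(n,get_calibration(n))
s=manip.read_state(); print(s); print(rot(s["eef_rot"]).as_matrix().round(3), manip.grip_depth, get_calibration("wrist"))
E
```

```text
top {'intrinsics': array([[455.74031013,   0.        , 254.22104739],
       [  0.        , 455.74031013, 194.3450328 ],
       [  0.        ,   0.        ,   1.        ]]), 'k1': 0.010723441310876979, 'origin': array([ 0.36484525, -0.02462435,  1.34528162]), 'orientation': array([ 0.05074821, -0.69712384,  0.71393981, -0.04162819])}
scene {'intrinsics': array([[381.12198996,   0.        , 260.72944731],
       [  0.        , 381.12198996, 198.18862946],
       [  0.        ,   0.        ,   1.        ]]), 'k1': 0.014138093888111021, 'origin': array([0.0390288 , 0.92126249, 0.53201447]), 'orientation': array([ 0.1302773 , -0.20704742,  0.814928  , -0.52540609])}
{'time': 0.1, 'qpos': array([-1.33598686e+00,  2.41349145e-01,  3.83652283e-03,  1.33518946e+00,
       -1.59370333e-06,  1.57077338e+00]), 'qd': array([-0.00061606, -0.0023026 ,  0.00279888, -0.00178638,  0.00202394,
        0.00123231]), 'joint_torque': array([ 3.15969291e-04, -3.73138261e+01,  2.53010023e+01,  1.08316244e-02,
       -5.19547677e-05,  3.24597842e-06]), 'ee_pos': array([ 0.11619516, -0.48572261,  0.23048767]
[... 198 characters left out ...]
0174261]), 'finger_force': 0.0, 'grip_width': 0.9972705829273895}
[[ 0.973  0.233 -0.   ]
 [ 0.233 -0.973  0.002]
 [-0.    -0.002 -1.   ]] -0.0187 {'intrinsics': array([[346.27483601,   0.        , 265.30958088],
       [  0.        , 346.27483601, 190.93407214],
       [  0.        ,   0.        ,   1.        ]]), 'k1': 0.030625785894409896, 'T_tool_cam': array([[-1.98211764e-04, -9.50987018e-01, -3.09230743e-01,
         7.91648927e-02],
       [ 9.99999939e-01, -9.95428211e-05, -3.34856166e-04,
        -1.14297117e-04],
       [ 2.87662166e-04, -3.09230791e-01,  9.50986980e-01,
        -1.43550162e-01],
       [ 0.00000000e+00,  0.00000000e+00,  0.00000000e+00,
         1.00000000e+00]])}
```

View pics/top0x.png

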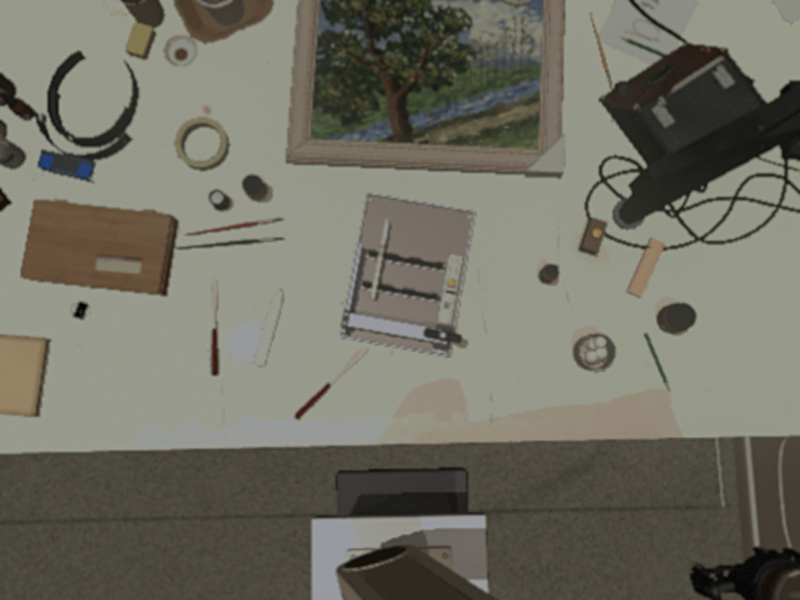

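View pics/scene0x.png

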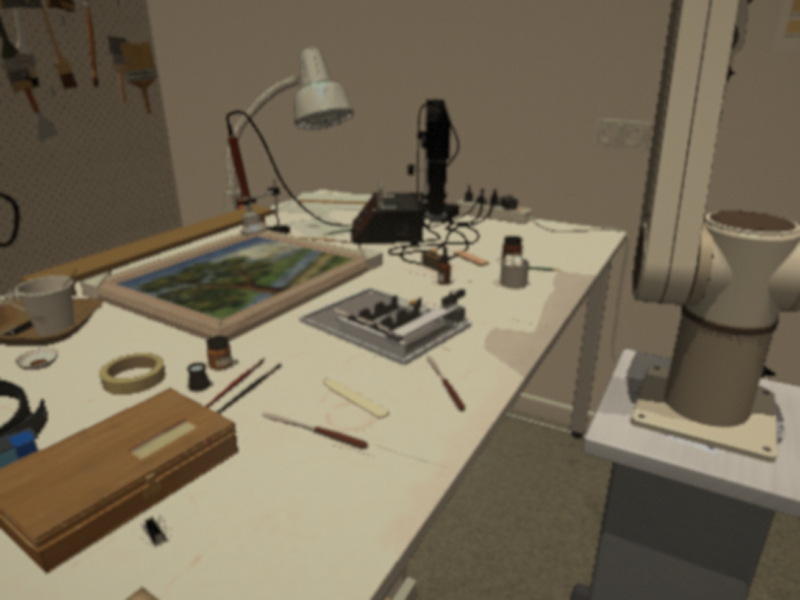

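Top picture, in 800x600 pixels: spatula candidates are A, handle (214,350) and blade up to (214,283), and B, handle (313,400) and blade to (365,350). The two sticks at (235,225) and (235,242) are brushes. A is the farthest left, so it fits the description. The bone folder is at (270,327); the cassette is centred near (410,275), with the knob at (443,335). I'll confirm in an enlarged crop.

```bash
python3 - <<'E'
from h import *
im=cv2.imread("pics/top0.png")[112:272,112:312]
im=cv2.convertScaleAbs(cv2.resize(im,None,fx=4,fy=3.75,interpolation=cv2.INTER_CUBIC),alpha=1.2)
cv2.imwrite("pics/c1.png",im)
E
```

```text
(no output)
```

View pics/c1.png

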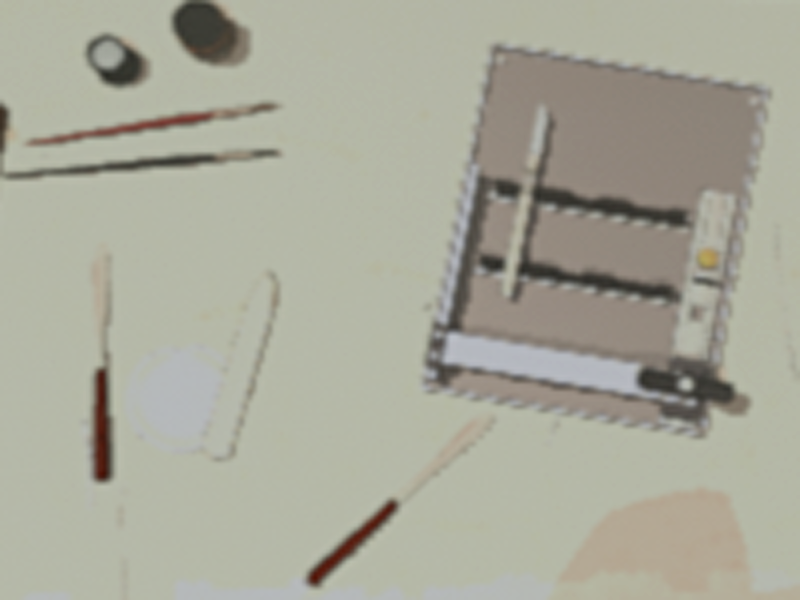

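The crop confirms A as the leftmost: wooden handle (101,368)–(102,480), blade tip (101,252). Bone folder ends are at (271,275) and (220,458). Cassette corners are (497,45), (768,92), (428,390) and (703,433). Knob ends are (640,378) and (733,392). Brass screw is at (708,258).

```bash
cat >> h.py <<'E'
def cassette_fit(wp,cp):
    "2D rigid: world = t + R(a) c"
    wp=np.array(wp)[:,:2];cp=np.array(cp); a0=wp-wp.mean(0); b=cp-cp.mean(0)
    a=np.arctan2((b[:,0]*a0[:,1]-b[:,1]*a0[:,0]).sum(),(a0*b).sum()); c,s=np.cos(a),np.sin(a); M=np.array([[c,-s],[s,c]])
    t=wp.mean(0)-M@cp.mean(0); return a,t,(wp-t-cp@M.T)
E
python3 - <<'E'
from h import *
C=cam("top")
f=lambda x,y,z: pix2w(C,(112+(x+.5)/4-.5,112+(y+.5)/3.75-.5),z)
h0,h1,b=f(101,368,.006),f(102,480,.006),f(101,252,.001)
print("spat",h0,h1,b,np.linalg.norm(h1-b))
p,q=f(271,275,.005),f(220,458,.005); print("bone",p,q,np.linalg.norm(p-q),(p+q)/2)
W=[f(497,45,.012),f(768,92,.012),f(428,390,.012),f(703,433,.012)]
a,t,r=cassette_fit(W,[(.142,.106),(.142,-.106),(-.142,.106),(-.142,-.106)]); print("cas",a,t,r)
M=np.array([[np.cos(a),-np.sin(a)],[np.sin(a),np.cos(a)]])
inv=lambda w: M.T@(w[:2]-t)
print("knob cas",inv(f(640,378,.072)),inv(f(733,392,.072)),"screw",inv(f(708,258,.02)))
for n,c in dict(mid=(-.007,.012),right=(-.007,-.036),knob=(-.11,-.084)).items(): print(n,t+M@c)
E
```

```text
spat [0.50372412 0.33899395 0.006     ] [0.41565454 0.33728198 0.006     ] [0.59740792 0.34135083 0.001     ] 0.18186765656816625
bone [0.57499193 0.21308066 0.005     ] [0.43079873 0.25081837 0.005     ] 0.1490497059004074 [0.50289533 0.23194952 0.005     ]
cas -0.20301645789678383 [ 0.59760522 -0.031977  ] [[-1.48888403e-03 -2.26973586e-03]
 [-2.90401406e-03  3.03888740e-03]
 [ 2.73685150e-05 -3.95065863e-03]
 [ 4.36552957e-03  3.18150709e-03]]
knob cas [-0.10986778 -0.04885411] [-0.10862058 -0.11463169] screw [-0.00308892 -0.08195374]
mid [ 0.59316847 -0.01881207]
right [ 0.58349048 -0.06582629]
knob [ 0.47292782 -0.09207316]
```

```bash
python3 -m handwheel '[[0,[10,-13.7,0],[0,0,0.05]],[0,[52.7,-72.2,8],[0,0,0.21]],[0,[52.7,-72.2,8],[0,0,0.21]],[0,[52.7,-72.2,8],[0,0,0.21]],[0,[52.7,-72.2,8],[0,0,0.21]],[0,[52.7,-72.2,8],[0,0,0.21]],[0,[52.7,-72.2,8],[0,0,0.21]],[0,[52.7,-72.2,8],[0,0,0.21]],[0,[52.7,-72.2,8],[0,0,0.21]],[0,[52.7,-72.2,8],[0,0,0.21]],[0,[52.7,-72.2,8],[0,0,0.21]],[0,[52.7,-72.2,8],[0,0,0.21]],[0,[52.7,-72.2,8],[0,0,0.21]],[0,[52.7,-72.2,8],[0,0,0.21]],[0,[52.7,-72.2,8],[0,0,0.21]],[0,[52.7,-72.2,8],[0,0,0.21]],[0,[52.7,-72.2,8],[0,0,0.21]],[0,[52.7,-72.2,8],[0,0,0.21]],[0,[52.7,-72.2,8],[0,0,0.21]],[0,[52.7,-72.2,8],[0,0,0.21]]]' 30; python3 -c "
from h import *
s=manip.read_state();print(rot(s['eef_rot']).as_matrix().round(3),s['qpos'].round(2),delta([.46,.338,.12]))"
```

```text
time: 1.77
ee_pos: [0.4205, 0.0397, 0.1635]
eef_rot: [-0.016, 0.999, 0.036, -0.001]
force: [0.3, 0.3, 0.4]
grip_width: 0.999
finger_force: 0.0
[[ 0.997  0.072 -0.004]
 [ 0.072 -0.997  0.032]
 [-0.002 -0.032 -0.999]] [ 0.07  0.13 -0.31  1.13  0.03  3.14] [  6.09269998 -29.31591274   5.27751904]
```

```bash
cat >> h.py <<'E'
def go(p,yaw):
    st=manip.read_state(); A=rot(st["eef_rot"]); T=R.from_matrix([[np.cos(yaw),np.sin(yaw),0],[np.sin(yaw),-np.cos(yaw),0],[0,0,-1]])
    print("pos",st["ee_pos"].round(4),"shift cm",(A.inv().apply(np.array(p)-st["ee_pos"])*100).round(2),"turn",(A.inv()*T).as_rotvec().round(3),"F",np.round(st["force"],1),"q6",st["qpos"][5].round(2),"t",st["time"])
E
python3 -m handwheel '[[0,[2,-4,0.5],[0,0,-0.12]],[0,[4,-8,1],[0,0,-0.24]],[0,[5,-12,1.5],[0,0,-0.36]],[0,[6,-16,2],[0,0,-0.48]],[0,[6,-20,2.5],[0,0,-0.6]],[0,[6,-24,3],[0,0,-0.72]],[0,[6,-28,3],[0,0,-0.84]],[0,[6,-29.3,3],[0,0,-0.96]],[0,[6,-29.3,3],[0,0,-1.08]],[0,[6,-29.3,3],[0,0,-1.2]],[0,[6,-29.3,3],[0,0,-1.32]],[0,[6,-29.3,3],[0,0,-1.44]],[0,[6,-29.3,3],[0,0,-1.56]],[0,[6,-29.3,3],[0,0,-1.68]],[0,[6,-29.3,3],[0,0,-1.8]],[0,[6,-29.3,3],[0,0,-1.92]],[0,[6,-29.3,3],[0,0,-2.04]],[0,[6,-29.3,3],[0,0,-2.16]],[0,[6,-29.3,3],[0,0,-2.28]],[0,[6,-29.3,3],[0,0,-2.4]]]' ; python3 -c "
from h import *
go([.46,.338,.12],3.1638)"
```

```text
time: 3.43
ee_pos: [0.4588, 0.3366, 0.143]
eef_rot: [-0.007, 0.326, 0.945, 0.014]
force: [0.6, 0.1, -0.4]
grip_width: 0.999
finger_force: 0.0
pos [0.4588 0.3366 0.143 ] shift cm [-0.06  0.13  2.31] turn [ 0.029 -0.014 -0.686] F [ 0.6  0.1 -0.4] q6 1.28 t 3.4333
```

```bash
python3 -m handwheel '[[0,[0,0.1,0.4],[0.006,-0.003,-0.12]],[0,[0,0.1,0.8],[0.01,-0.005,-0.24]],[0,[0,0.1,1.2],[0.015,-0.007,-0.36]],[0,[0,0.1,1.6],[0.02,-0.01,-0.48]],[0,[0,0.1,2],[0.025,-0.012,-0.6]],[0,[0,0.1,2.3],[0.029,-0.014,-0.686]],[0,[0,0.1,2.3],[0.029,-0.014,-0.686]],[0,[0,0.1,2.3],[0.029,-0.014,-0.686]]]' ; python3 - <<'E'
from h import *
C=cam("wrist"); im=grab_frame("wrist"); cv2.imwrite("pics/w1.png",im)
for z in(.46,.338,.12),: go(z,3.1638)
print(w2pix(C,[.4157,.3373,.006]),w2pix(C,[.5037,.339,.006]),w2pix(C,[.5974,.3414,.001]))
E
```

```text
time: 4.1
ee_pos: [0.4592, 0.3382, 0.12]
eef_rot: [-0.0, -0.007, 1.0, -0.0]
force: [-0.2, 0.0, 0.7]
grip_width: 1.001
finger_force: 0.0
pos [0.4594 0.3383 0.1203] shift cm [-0.06 -0.03  0.03] turn [ 0.     0.001 -0.008] F [-0.5  1.1 -0.4] q6 0.62 t 4.15
[264.75690394 129.45824712] [265.40384963 237.76597151] [266.60808593 329.0916465 ]
```

View pics/w1.png

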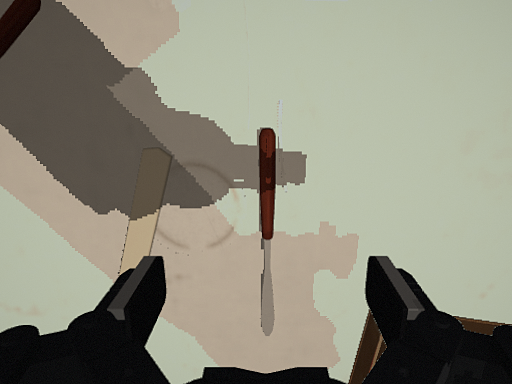

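Wrist view: handle (267,128)–(267,240), blade tip (267,335), within 2 px of the prediction. The bone folder's end is at (155,150). Descending to grip.

```bash
python3 -m handwheel '[[0.3,[0,0.1,4],[0,0,0]],[0.3,[0,0.1,8],[0,0,0]],[0.3,[0,0.1,10.5],[0,0,0]],[0.3,[0,0.1,11.5],[0,0,0]],[0.3,[0,0.1,11.8],[0,0,0]],[0.3,[0,0.1,11.8],[0,0,0]],[1,[0,0.1,11.8],[0,0,0]],[1,[0,0.1,11.8],[0,0,0]],[1,[0,0.1,11.8],[0,0,0]],[1,[0,0.1,11.8],[0,0,0]],[1,[0,0.1,11.8],[0,0,0]],[1,[0,0.1,11.8],[0,0,0]],[1,[0,0.1,11.8],[0,0,0]],[1,[0,0.1,11.8],[0,0,0]]]' 40
```

```text
time: 5.32
ee_pos: [0.4604, 0.3402, 0.004]
eef_rot: [0.002, -0.008, 1.0, 0.001]
force: [-0.9, -0.8, 6.6]
grip_width: 0.121
finger_force: 39.2
```

```bash
python3 -m handwheel '[[1,[0,0,-0.5],[0,0,0]],[1,[0,0,-2],[0,0,0]],[1,[0,0,-5],[0,0,0]],[1,[0,0,-9],[0,0,0]],[1,[0,0,-9],[0,0,0]],[1,[0,0,-9],[0,0,0]]]' ; python3 - <<'E'
from h import *
im=grab_frame("wrist"); im2=grab_frame("scene")[180:320,120:300]
a=np.vstack([cv2.resize(im[60:300,100:440],(510,360)),cv2.resize(im2,(510,240))[:240]]); cv2.imwrite("pics/w2.png",a[:600])
go([0.5932,-.0188,.09],np.pi-.203)
E
```

```text
time: 5.82
ee_pos: [0.4614, 0.3409, 0.0957]
eef_rot: [0.003, -0.008, 1.0, 0.002]
force: [0.4, -0.1, -0.3]
grip_width: 0.119
finger_force: 39.2
pos [0.459  0.3392 0.0922] shift cm [-12.83 -36.01   0.23] turn [0.    0.001 0.219] F [-0.2 -1.3 -0.5] q6 0.62 t 5.9167
```

View pics/w2.png

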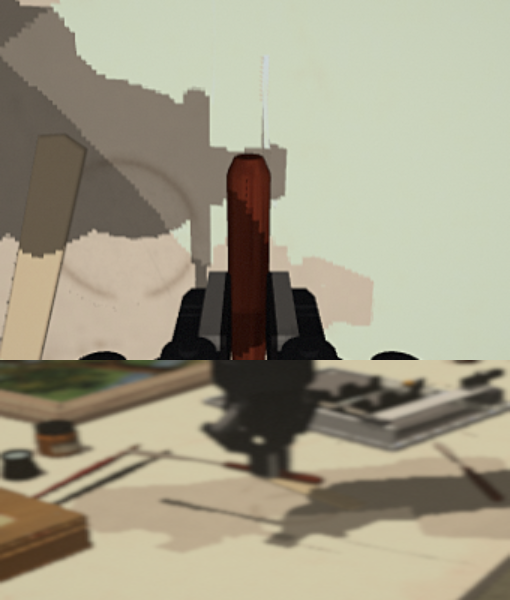

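The spatula is held straight in the fingers and clear of the table. Next I carry it over the middle notch.

```bash
python3 -m handwheel '[[1,[-1,-3,-1],[0,0,0.03]],[1,[-2.3,-6.5,-2],[0,0,0.06]],[1,[-3.7,-10.5,-2.7],[0,0,0.09]],[1,[-5,-14,-2.7],[0,0,0.12]],[1,[-6.3,-17.5,-2.7],[0,0,0.15]],[1,[-7.5,-21,-2.7],[0,0,0.18]],[1,[-8.8,-24.5,-2.7],[0,0,0.21]],[1,[-10,-28,-2.7],[0,0,0.219]],[1,[-11,-31,-2.7],[0,0,0.219]],[1,[-12,-33.5,-2.7],[0,0,0.219]],[1,[-12.5,-35.2,-2.7],[0,0,0.219]],[1,[-12.8,-36,-2.7],[0,0,0.219]],[1,[-12.8,-36,-2.7],[0,0,0.219]],[1,[-12.8,-36,-2.7],[0,0,0.219]]]' ; python3 - <<'E'
from h import *
s=manip.read_state(); im=grab_frame("wrist"); np.savez("pics/s3.npz",p=s["ee_pos"],q=s["eef_rot"])
cv2.imwrite("pics/w3.png",cv2.resize(im,(800,600),interpolation=cv2.INTER_CUBIC))
go([0.5932,-.0188,.09],np.pi-.203)
E
```

```text
time: 7.08
ee_pos: [0.5922, -0.018, 0.1181]
eef_rot: [-0.001, 0.101, 0.995, 0.0]
force: [-0.4, 0.4, 0.8]
grip_width: 0.124
finger_force: 39.2
pos [ 0.5923 -0.0174  0.1184] shift cm [-0.12 -0.12  2.84] turn [ 0.001 -0.002  0.001] F [-0.4  0.3 -0.6] q6 0.17 t 7.1333
```

View pics/w3.png

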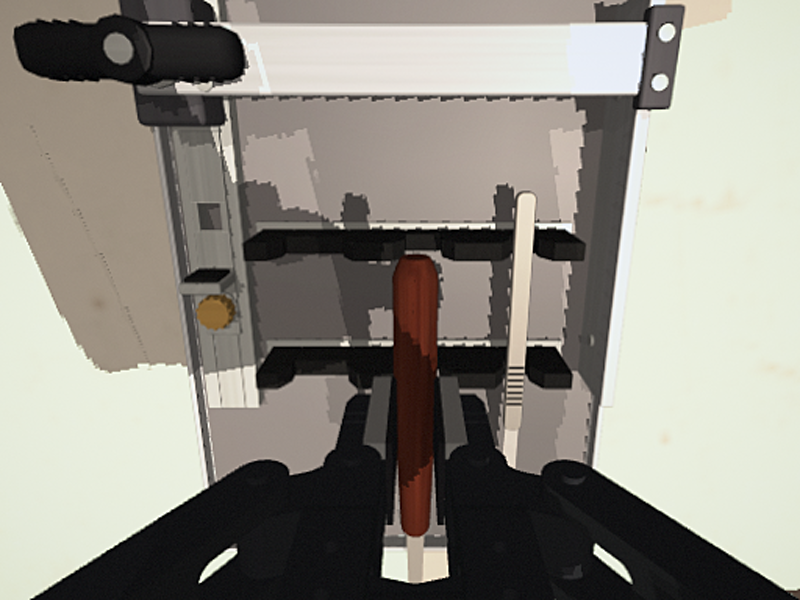

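Wrist view (800x600): bar across the top at rows 25–95. Knob at (130,47). Near comb teeth at v≈230–258, with gaps at u≈285–347 (right), ≈407–442 (middle) and ≈510–536 (left, holding the scalpel). Far comb at v≈347–385. End stop at (207,280), brass screw at (215,312). I'll compare these with the predicted points.

```bash
cat >> h.py <<'E'
CA=-0.203; CT=np.array([.5976,-.0320])
def c2w(x,y,z,a=None,t=None):
    a=CA if a is None else a; t=CT if t is None else t
    return np.array([t[0]+x*np.cos(a)-y*np.sin(a),t[1]+x*np.sin(a)+y*np.cos(a),z])
def w2c(w):
    d=np.array(w[:2])-CT; c,s=np.cos(CA),np.sin(CA); return np.array([c*d[0]+s*d[1],-s*d[0]+c*d[1]])
E
python3 - <<'E'
from h import *
d=np.load("pics/s3.npz"); st=dict(ee_pos=d["p"],eef_rot=d["q"]); C=cam("wrist",st)
S=lambda p:((w2pix(C,p)+.5)*800/512-.5).round(0)
for x in(-.041,-.033,.019,.027): print(x,[S(c2w(x,y,.038))for y in(-.054,-.018,-.001,.025,.050,.062)])
print("knob",S(c2w(-.11,-.084,.072)),"bar far edge at right/left end",S(c2w(-.098,-.05,.048)),S(c2w(-.098,.09,.048)),"near edge",S(c2w(-.122,-.0,.048)),"rail end",S(c2w(.05,-.072,.014)),S(c2w(.05,-.096,.014)))
f=lambda u,v,z: w2c(pix2w(C,((u+.5)*.64-.5,(v+.5)*.64-.5),z)).round(4)
print("hole",f(209,216,.016),"stop top far",f(207,270,.040),"stop near-base", f(205,291,.016),"screw",f(215,312,.022), "park hole knob",f(119,48,.072))
E
```

```text
-0.041 [array([255., 240.]), array([342., 240.]), array([382., 240.]), array([444., 240.]), array([504., 240.]), array([532., 240.])]
-0.033 [array([257., 258.]), array([342., 258.]), array([382., 258.]), array([444., 258.]), array([503., 258.]), array([531., 258.])]
0.019 [array([267., 370.]), array([347., 370.]), array([385., 370.]), array([442., 370.]), array([497., 370.]), array([524., 370.])]
0.027 [array([269., 386.]), array([348., 386.]), array([385., 386.]), array([442., 386.]), array([496., 386.]), array([522., 386.])]
knob [108.  46.] bar far edge at right/left end [244.  92.] [626.  92.] near edge [379.  19.] rail end [249. 405.] [202. 405.]
hole [-0.0473 -0.0804] stop top far [-0.0284 -0.0749] stop near-base [-0.0118 -0.0865] screw [-0.0033 -0.0806] park hole knob [-0.1093 -0.0809]
```

```bash
python3 - <<'E'
import cv2
im=cv2.imread("pics/w3.png")[205:405,150:620]
cv2.imwrite("pics/w3c.png",cv2.convertScaleAbs(cv2.resize(im,(799,340),interpolation=cv2.INTER_CUBIC),alpha=2,beta=10))
E
```

```text
(no output)
```

View pics/w3c.png

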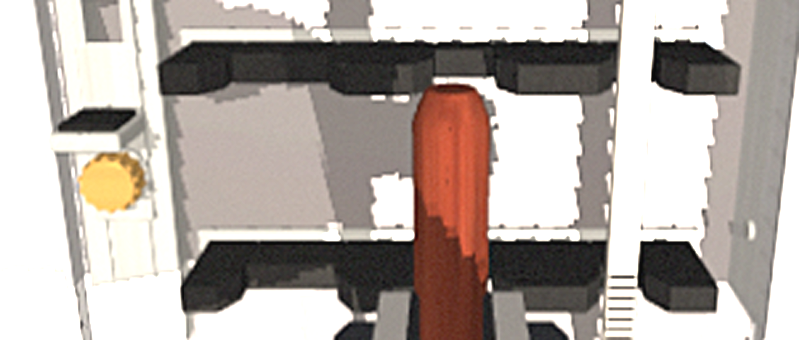

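Tooth tops in the crop (near comb, far edge v≈92): right mouth u≈197–340, middle mouth ≈418–512. The cassette sits about 3.3 mm farther toward +y than the top view gave; the knob and the rail end agree with this. Updating the fit and checking where the handle sits along the fingers.

```bash
echo 'CT=np.array([.5983,-.0287])' >> h.py; python3 - <<'E'
from h import *
d=np.load("pics/s3.npz"); st=dict(ee_pos=d["p"],eef_rot=d["q"]); C=cam("wrist",st)
A=rot(d["q"])
for v in(255,535): 
    w=pix2w(C,((415+.5)*.64-.5,(v+.5)*.64-.5),.1245); print(A.inv().apply(w-d["p"]))
go(c2w(-.007,.012,.022),np.pi-.203)
E
```

```text
[ 0.04682319  0.0001121  -0.00634681]
[-0.04167131  0.0001029  -0.00652999]
pos [ 0.5923 -0.0174  0.1184] shift cm [-0.13  0.21  9.64] turn [ 0.001 -0.002  0.001] F [-0.4  0.3 -0.6] q6 0.17 t 7.1333
```

```bash
python3 -m handwheel '[[1,[-0.38,0.22,2],[0,0,0]],[1,[-0.38,0.22,5],[0,0,0]],[1,[-0.38,0.22,7],[0,0,0]],[1,[-0.38,0.22,7.6],[0,0,0]],[1,[-0.38,0.22,8.1],[0,0,0]],[1,[-0.38,0.22,8.6],[0,0,0]],[1,[-0.38,0.22,9.0],[0,0,0]],[1,[-0.38,0.22,9.3],[0,0,0]],[1,[-0.38,0.22,9.5],[0,0,0]],[1,[-0.38,0.22,9.5],[0,0,0]],[1,[-0.38,0.22,9.5],[0,0,0]]]'; python3 -c "
from h import *
go(c2w(-.007,.012,.022),np.pi-.203)"
```

```text
time: 8.05
ee_pos: [0.5977, -0.0171, 0.0248]
eef_rot: [0.001, 0.101, 0.995, 0.0]
force: [-0.0, 0.7, -0.5]
grip_width: 0.119
finger_force: 39.2
pos [ 0.5977 -0.0171  0.0248] shift cm [0.41 0.08 0.28] turn [0.001 0.001 0.   ] F [-0.   0.7 -0.5] q6 0.17 t 8.05
```

```bash
python3 -m handwheel '[[1,[0,0,0.1],[0,0,0]],[1,[0,0,0.2],[0,0,0]],[1,[0,0,0.25],[0,0,0]],[1,[0,0,0.25],[0,0,0]]]'; python3 -c "
from h import *
go(c2w(-.007,.012,.022),np.pi-.203)"
```

```text
time: 8.38
ee_pos: [0.5976, -0.0171, 0.0221]
eef_rot: [0.001, 0.101, 0.995, 0.0]
force: [-0.1, -0.2, 1.1]
grip_width: 0.122
finger_force: 39.3
pos [ 0.5976 -0.0171  0.0221] shift cm [0.4  0.08 0.01] turn [0.001 0.001 0.   ] F [-0.1 -0.2  1.1] q6 0.17 t 8.3833
```

Contact is just beginning. I'll release with a limited opening and lift.

```bash
python3 -m handwheel '[[0.85,[0,0,0.05],[0,0,0]],[0.75,[0,0,0.05],[0,0,0]],[0.65,[0,0,0.05],[0,0,0]],[0.65,[0,0,0],[0,0,0]],[0.65,[0,0,0],[0,0,0]],[0.65,[0,0,-1],[0,0,0]],[0.65,[0,0,-3],[0,0,0]],[0.65,[0,0,-6],[0,0,0]],[0.65,[0,0,-10],[0,0,0]],[0.65,[3,0,-10],[0,0,0]],[0.65,[3,0,-10],[0,0,0]],[0.65,[3,0,-10],[0,0,0]]]'; python3 - <<'E'
from h import *
s=manip.read_state(); im=grab_frame("wrist"); np.savez("pics/s4.npz",p=s["ee_pos"],q=s["eef_rot"])
cv2.imwrite("pics/w4.png",cv2.convertScaleAbs(cv2.resize(im,(800,600),interpolation=cv2.INTER_CUBIC),alpha=1.4))
go([.503,.232,.12],np.pi-.256)
E
```

```text
time: 9.38
ee_pos: [0.5674, -0.0108, 0.1236]
eef_rot: [0.001, 0.101, 0.995, 0.0]
force: [-0.1, -0.2, -0.6]
grip_width: 0.349
finger_force: 0.0
pos [ 0.5682 -0.0109  0.1231] shift cm [11.27 22.49  0.29] turn [0.001 0.003 0.054] F [ 0.3  0.  -0.5] q6 0.18 t 9.4333
```

View pics/w4.png

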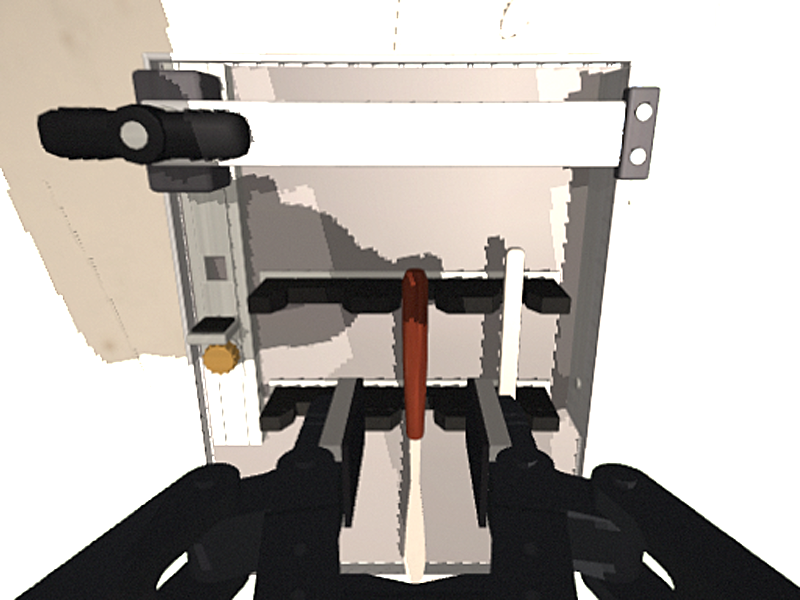

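The spatula lies in the middle notches: handle (414,270)–(415,437), blade to (415,580). The keeper hole is at (214,268) and the end stop at (213,330). Checking the numbers, then off to the bone folder.

```bash
python3 - <<'E'
from h import *
d=np.load("pics/s4.npz"); st=dict(ee_pos=d["p"],eef_rot=d["q"]); C=cam("wrist",st)
f=lambda u,v,z: w2c(pix2w(C,((u+.5)*.64-.5,(v+.5)*.64-.5),z)).round(4)
print("handle",f(414,270,.024),f(415,437,.024),"tip",f(415,582,.02),"hole",f(214,268,.016),"stop",f(213,338,.016),"knob",f(134,134,.072),"bar far edge",f(400,165,.048),"carriage far edge",f(190,190,.04),f(190,190,.02))
E
python3 -m handwheel '[[0.3,[1.5,3,0],[0,0,0.02]],[0,[3,6,0],[0,0,0.05]],[0,[4.8,9.5,0],[0,0,0.05]],[0,[6.5,13,0],[0,0,0.05]],[0,[8,16,0],[0,0,0.05]],[0,[9.5,19,0],[0,0,0.05]],[0,[10.7,21.5,0.3],[0,0,0.054]],[0,[11.2,22.5,0.3],[0,0,0.054]],[0,[11.2,22.5,0.3],[0,0,0.054]],[0,[11.2,22.5,0.3],[0,0,0.054]]]'; python3 - <<'E'
from h import *
s=manip.read_state(); C=cam("wrist",s); im=grab_frame("wrist"); np.savez("pics/s5.npz",p=s["ee_pos"],q=s["eef_rot"])
cv2.imwrite("pics/w5.png",cv2.resize(im,(800,600),interpolation=cv2.INTER_CUBIC))
go([.503,.232,.12],np.pi-.256)
for p in([.575,.2131,.005],[.4308,.2508,.005]): print((w2pix(C,p)+.5)*800/512-.5)
E
```

```text
handle [-0.0481  0.0111] [0.0408 0.0116] tip [0.1384 0.0117] hole [-0.0468 -0.0843] stop [-0.0108 -0.0889] knob [-0.1089 -0.0845] bar far edge [-0.0973  0.0056] carriage far edge [-0.0864 -0.0811] [-0.084  -0.0892]
time: 10.27
ee_pos: [0.5039, 0.232, 0.1186]
eef_rot: [0.0, 0.127, 0.992, -0.0]
force: [0.7, -0.0, 0.6]
grip_width: 1.0
finger_force: 0.0
pos [0.5041 0.2312 0.1187] shift cm [ 0.13  0.05 -0.13] turn [-0.     0.001 -0.001] F [ 0.2 -0.2  0.7] q6 0.69 t 10.3167
[414.18319238 421.0396585 ]
[414.0537808  131.31132743]
```

View pics/w5.png

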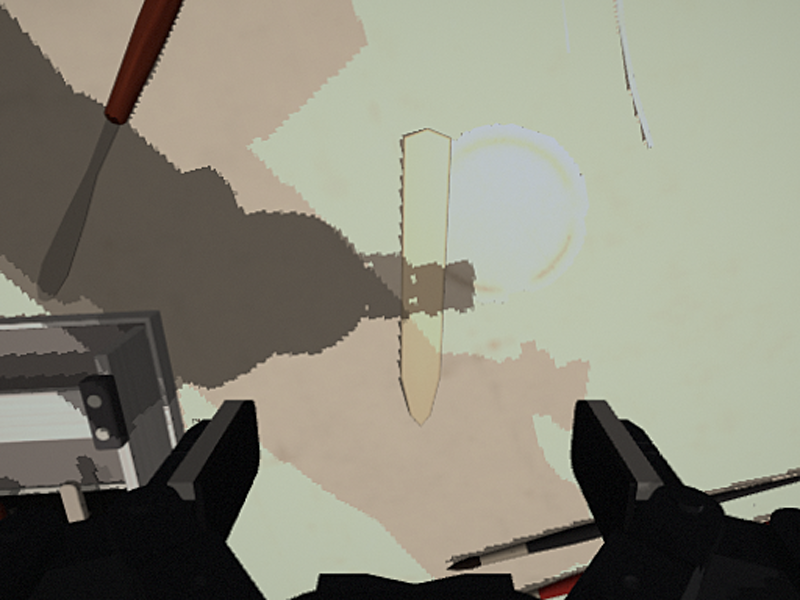

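The spatula handle's middle is at cassette x ≈ −4 mm, y +11.5: well laid. The keeper hole suggests about 0.063 of travel. In this view the bone folder runs from (427,128) to its tip at (420,425), centred at (422,280), about 4 mm right of the prediction.

```bash
python3 - <<'E'
from h import *
d=np.load("pics/s5.npz"); C=cam("wrist",dict(ee_pos=d["p"],eef_rot=d["q"]))
f=lambda u,v,z=.005: pix2w(C,((u+.5)*.64-.5,(v+.5)*.64-.5),z)
a,b=f(427,130),f(420.5,424); print(a,b,np.linalg.norm(a-b)); m=(a+b)/2; y=np.arctan2(*(b-a)[1::-1]); print(m,y)
go([m[0],m[1],.003],np.pi+y)
E
```

```text
[0.43173712 0.25660893 0.005     ] [0.57761128 0.21593987 0.005     ] 0.15143725851972026
[0.5046742 0.2362744 0.005    ] -0.2718914494436322
pos [0.5041 0.2312 0.1187] shift cm [ 0.08  0.51 11.57] turn [-0.     0.001  0.015] F [ 0.2 -0.2  0.7] q6 0.69 t 10.3167
```

```bash
python3 -m handwheel '[[0.3,[0.1,0.5,4],[0,0,0.015]],[0.3,[0.1,0.5,8],[0,0,0.015]],[0.3,[0.1,0.5,10.5],[0,0,0.015]],[0.3,[0.1,0.5,11.3],[0,0,0.015]],[0.3,[0.1,0.5,11.7],[0,0,0.015]],[0.3,[0.1,0.5,11.7],[0,0,0.015]],[1,[0.1,0.5,11.7],[0,0,0.015]],[1,[0.1,0.5,11.7],[0,0,0.015]],[1,[0.1,0.5,11.7],[0,0,0.015]],[1,[0.1,0.5,11.7],[0,0,0.015]],[1,[0.1,0.5,11.7],[0,0,0.015]],[1,[0.1,0.5,11.7],[0,0,0.015]],[1,[0.1,0.5,11.7],[0,0,0.015]]]' 30; python3 -m handwheel '[[1,[0,0,-0.5],[0,0,0]],[1,[0,0,-2],[0,0,0]],[1,[0,0,-5],[0,0,0]],[1,[0,0,-9],[0,0,0]],[1,[0,0,-12],[0,0,0]],[1,[0,0,-12],[0,0,0]],[1,[0,0,-12],[0,0,0]]]'; python3 -c "
from h import *
go(c2w(-.007,-.036,.13),np.pi-.203)"
```

```text
time: 11.4
ee_pos: [0.5054, 0.2375, 0.0039]
eef_rot: [0.002, 0.135, 0.991, 0.001]
force: [-1.2, -1.5, 6.9]
grip_width: 0.22
finger_force: 27.9
time: 11.98
ee_pos: [0.5055, 0.238, 0.1248]
eef_rot: [0.003, 0.135, 0.991, 0.002]
force: [0.5, -0.4, -1.9]
grip_width: 0.222
finger_force: 26.7
pos [0.5055 0.238  0.1248] shift cm [-15.64 -26.84  -0.56] turn [ 0.004  0.005 -0.068] F [ 0.5 -0.4 -1.9] q6 0.71 t 11.9833
```

```bash
python3 -m handwheel '[[1,[-1.5,-2.7,-0.5],[0,0,-0.01]],[1,[-3.2,-5.4,-0.5],[0,0,-0.02]],[1,[-5,-8.5,-0.5],[0,0,-0.03]],[1,[-6.8,-11.5,-0.5],[0,0,-0.05]],[1,[-8.5,-14.5,-0.5],[0,0,-0.068]],[1,[-10.2,-17.5,-0.5],[0,0,-0.068]],[1,[-12,-20.5,-0.5],[0,0,-0.068]],[1,[-13.5,-23,-0.5],[0,0,-0.068]],[1,[-14.7,-25.2,-0.5],[0,0,-0.068]],[1,[-15.3,-26.3,-0.5],[0,0,-0.068]],[1,[-15.6,-26.8,-0.5],[0,0,-0.068]],[1,[-15.6,-26.8,-0.5],[0,0,-0.068]],[1,[-15.6,-26.8,-0.5],[0,0,-0.068]]]'; python3 - <<'E'
from h import *
s=manip.read_state(); C=cam("wrist",s); im=grab_frame("wrist"); np.savez("pics/s6.npz",p=s["ee_pos"],q=s["eef_rot"],im=im)
go(c2w(-.007,-.036,.03),np.pi-.203)
# bone axis in image: bright rows between u 220..310
g=cv2.cvtColor(im,cv2.COLOR_BGR2GRAY)
for v in (150,165,180,195,210): print(v,list(g[v,225:310:3]))
E
```

```text
time: 13.07
ee_pos: [0.5816, -0.062, 0.1261]
eef_rot: [-0.0, 0.101, 0.995, 0.001]
force: [-0.4, 0.3, 0.1]
grip_width: 0.216
finger_force: 26.7
pos [ 0.5816 -0.0616  0.1264] shift cm [-0.27 -0.06  9.64] turn [ 0.001 -0.001  0.001] F [ 0.5  0.  -1. ] q6 0.1 t 13.1167
150 [np.uint8(88), np.uint8(75), np.uint8(9), np.uint8(9), np.uint8(6), np.uint8(105), np.uint8(225), np.uint8(225), np.uint8(226), np.uint8(227), np.uint8(228), np.uint8(228), np.uint8(229), np.uint8(230), np.uint8(230), np.uint8(230), np.uint8(230), np.uint8(232), np.uint8(233), np.uint8(233), np.uint8(234), np.uint8(235), np.uint8(211), np.uint8(12), np.uint8(12), np.uint8(15), np.uint8(8), np.uint8(13), np.uint8(13)]
165 [np.uint8(82), np.uint8(12), np.uint8(10), np.uint8(10), np.uint8(10), np.uint8(70), np.uint8(219), np.uint8(225), np.uint8(226), np.uint8(228), np.uint8(227), np.uint8(229), np.uint8(229), np.uint8(230), np.uint8(231), np.uint8(229), np.uint8(230), np.uint8(231), np.uint8(231), np.uint8(232), np.uint8(233), np.uint8(235), np.uint8(104), np.uint8(21), np.uint8(21), np.uint8(17), np.uint8(21), np.uint8(
[... 620 characters left out ...]
uint8(228), np.uint8(228), np.uint8(228), np.uint8(229), np.uint8(228), np.uint8(228), np.uint8(229), np.uint8(229), np.uint8(230), np.uint8(232), np.uint8(230), np.uint8(140), np.uint8(147), np.uint8(147), np.uint8(148), np.uint8(148), np.uint8(149), np.uint8(151)]
210 [np.uint8(90), np.uint8(88), np.uint8(87), np.uint8(85), np.uint8(87), np.uint8(61), np.uint8(109), np.uint8(114), np.uint8(114), np.uint8(113), np.uint8(113), np.uint8(151), np.uint8(221), np.uint8(229), np.uint8(228), np.uint8(227), np.uint8(226), np.uint8(228), np.uint8(229), np.uint8(229), np.uint8(231), np.uint8(227), np.uint8(145), np.uint8(145), np.uint8(145), np.uint8(145), np.uint8(145), np.uint8(147), np.uint8(147)]
```

```bash
python3 -m handwheel '[[1,[-0.2,-0.05,3],[0,0,0]],[1,[-0.2,-0.05,6],[0,0,0]],[1,[-0.2,-0.05,7.8],[0,0,0]],[1,[-0.2,-0.05,8.4],[0,0,0]],[1,[-0.2,-0.05,8.9],[0,0,0]],[1,[-0.2,-0.05,9.3],[0,0,0]],[1,[-0.2,-0.05,9.6],[0,0,0]],[1,[-0.2,-0.05,9.7],[0,0,0]],[1,[-0.2,-0.05,9.7],[0,0,0]]]'; python3 -c "
from h import *
go(c2w(-.007,-.036,.028),np.pi-.203)"
```

```text
time: 13.87
ee_pos: [0.5848, -0.0638, 0.0306]
eef_rot: [0.001, 0.102, 0.995, 0.0]
force: [0.7, -0.2, -0.1]
grip_width: 0.214
finger_force: 26.7
pos [ 0.5848 -0.0638  0.0306] shift cm [0.09 0.11 0.26] turn [ 0.001  0.002 -0.   ] F [ 0.7 -0.2 -0.1] q6 0.09 t 13.8667
```

```bash
python3 -m handwheel '[[1,[0,0.05,0.1],[0,0,0]],[1,[0,0.05,0.2],[0,0,0]],[1,[0,0.05,0.25],[0,0,0]],[1,[0,0.05,0.25],[0,0,0]],[0.72,[0,0.05,0.28],[0,0,0]],[0.68,[0,0.05,0.28],[0,0,0]],[0.68,[0,0.05,0.2],[0,0,0]],[0.68,[0,0.05,0.2],[0,0,0]],[0.68,[0,0.05,-1],[0,0,0]],[0.68,[0,0.05,-3],[0,0,0]],[0.68,[0,0.05,-6],[0,0,0]],[0.68,[3,0.05,-10],[0,0,0]],[0.68,[6,0.05,-10],[0,0,0]],[0.68,[6,0.05,-10],[0,0,0]],[0.68,[6,0.05,-10],[0,0,0]]]'; python3 - <<'E'
from h import *
s=manip.read_state(); C=cam("wrist",s); im=grab_frame("wrist"); np.savez("pics/s7.npz",p=s["ee_pos"],q=s["eef_rot"])
cv2.imwrite("pics/w7.png",cv2.convertScaleAbs(cv2.resize(im,(800,600),interpolation=cv2.INTER_CUBIC),alpha=1.2))
S=lambda p:((w2pix(C,p)+.5)*800/512-.5).round(0)
print([S(c2w(x,y,.038)) for x in(-.033,.027) for y in(-.054,-.018)], "bone edges expected",[S(c2w(x,y,.029)) for x in(-.06,.05) for y in(-.047,-.025)])
go(c2w(-.11,-.084,.1),np.pi-.203)
E
```

```text
time: 15.12
ee_pos: [0.5239, -0.051, 0.1305]
eef_rot: [0.0, 0.101, 0.995, 0.0]
force: [-0.3, -0.1, 0.6]
grip_width: 0.32
finger_force: 0.0
[array([379., 374.]), array([454., 374.]), array([381., 480.]), array([451., 480.])] bone edges expected [array([393., 315.]), array([439., 315.]), array([396., 506.]), array([437., 506.])]
pos [ 0.5253 -0.0512  0.1302] shift cm [ 4.31 -4.73  3.01] turn [ 0.001  0.002 -0.   ] F [0.1 0.3 0.2] q6 0.11 t 15.1667
```

View pics/w7.png

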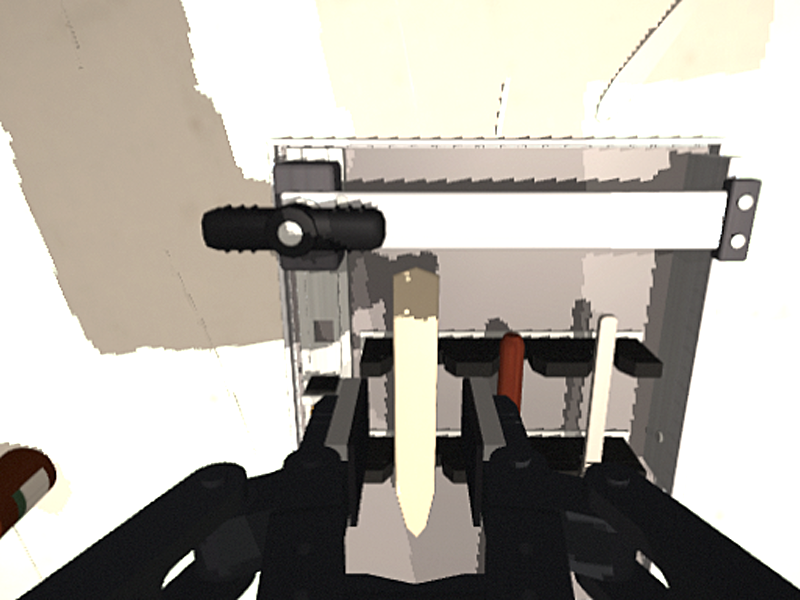

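The bone folder lies flat in the right notches, (415,268)–(415,535) with edges 394–438, as predicted. All three instruments are seated. Next I turn over the knob, seen at (292,232).

```bash
python3 -c "
from h import *
d=np.load('pics/s7.npz'); C=cam('wrist',dict(ee_pos=d['p'],eef_rot=d['q']))
print(w2c(pix2w(C,((292.5)*.64-.5,(232.5)*.64-.5),.073)), w2c(pix2w(C,((294.5)*.64-.5,(230)*.64-.5),.064)))"
python3 -m handwheel '[[0.55,[0.5,-0.5,0],[0,0,0.12]],[0.55,[1,-1.2,0],[0,0,0.24]],[0.55,[1.5,-2,0],[0,0,0.36]],[0.55,[2.2,-2.7,0],[0,0,0.48]],[0.55,[3,-3.5,0],[0,0,0.6]],[0.55,[3.6,-4.1,0],[0,0,0.72]],[0.55,[4.3,-4.7,0],[0,0,0.84]],[0.55,[4.3,-4.7,0],[0,0,0.96]],[0.55,[4.3,-4.7,0],[0,0,1.08]],[0.55,[4.3,-4.7,0],[0,0,1.2]],[0.55,[4.3,-4.7,0.5],[0,0,1.32]],[0.55,[4.3,-4.7,1.5],[0,0,1.44]],[0.55,[4.3,-4.7,2.5],[0,0,1.56]],[0.55,[4.3,-4.7,3],[0,0,1.571]],[0.55,[4.3,-4.7,3],[0,0,1.571]],[0.55,[4.3,-4.7,3],[0,0,1.571]]]' 50; python3 -c "
from h import *
go(c2w(-.11,-.084,.056),np.pi/2-.203)"
```

```text
[-0.10873149 -0.08275974] [-0.10796231 -0.08396356]
time: 16.5
ee_pos: [0.4741, -0.0887, 0.0992]
eef_rot: [-0.0, 0.775, 0.632, 0.0]
force: [0.3, 0.9, 0.9]
grip_width: 0.448
finger_force: 0.0
pos [ 0.4741 -0.0887  0.0992] shift cm [-0.02 -0.04  4.32] turn [-0.    -0.001  0.002] F [0.3 0.9 0.9] q6 1.59 t 16.5
```

```bash
python3 -m handwheel '[[0.55,[0,0,2],[0,0,0]],[0.55,[0,0,3.5],[0,0,0]],[0.55,[0,0,4.2],[0,0,0]],[0.55,[0,0,4.3],[0,0,0]],[0.55,[0,0,4.3],[0,0,0]],[0.75,[0,0,4.3],[0,0,0]],[0.85,[0,0,4.3],[0,0,0]],[1,[0,0,4.3],[0,0,0]],[1,[0,0,4.3],[0,0,0]],[1,[0,0,4.3],[0,0,0]],[1,[0,0,4.3],[0,0,0]],[1,[0,0,4.3],[0,0,0]]]'; python3 -c "
from h import *
go(c2w(-.11,-.084,.056),np.pi/2-.203); print(w2c(manip.read_state()['ee_pos']))"
```

```text
time: 17.5
ee_pos: [0.475, -0.0888, 0.0579]
eef_rot: [0.001, 0.775, 0.632, 0.001]
force: [-0.1, 0.8, 6.2]
grip_width: 0.174
finger_force: 51.8
pos [ 0.475  -0.0888  0.0579] shift cm [-0.03 -0.13  0.19] turn [ 0.003 -0.001 -0.001] F [-0.1  0.8  6.2] q6 1.59 t 17.5
[-0.10868745 -0.08372811]
```

```bash
python3 -m handwheel '[[1,[0,0,-0.3],[0,0,0]],[1,[0,0,-0.6],[0,0,0]],[1,[0,0,-0.9],[0,0,0]],[1,[0,0,-1.1],[0,0,0]],[1,[0,0,-1.2],[0,0,0]],[1,[0,0,-1.2],[0,0,0]],[1,[0,0,-1.2],[0,0,0]]]'; python3 -c "
from h import *
print(w2c(manip.read_state()['ee_pos']))"
```

```text
time: 18.08
ee_pos: [0.4747, -0.0888, 0.0685]
eef_rot: [0.001, 0.775, 0.632, 0.001]
force: [5.3, -1.1, -8.8]
grip_width: 0.173
finger_force: 49.9
[-0.10893189 -0.08374001]
```

The knob is up by about 10.6 mm. Sliding the bar, slowly toward the end.

```bash
python3 -m handwheel '[[1,[0,0.3,0],[0,0,0]],[1,[0,0.7,0],[0,0,0]],[1,[0,1.2,0],[0,0,0]],[1,[0,1.7,0],[0,0,0]],[1,[0,2.2,0],[0,0,0]],[1,[0,2.7,0],[0,0,0]],[1,[0,3.2,0],[0,0,0]],[1,[0,3.6,0],[0,0,0]],[1,[0,4,0],[0,0,0]],[1,[0,4.4,0],[0,0,0]],[1,[0,4.7,0],[0,0,0]],[1,[0,4.9,0],[0,0,0]],[1,[0,5.1,0],[0,0,0]],[1,[0,5.2,0],[0,0,0]],[1,[0,5.2,0],[0,0,0]]]'; python3 -c "
from h import *
s=manip.read_state();print(w2c(s['ee_pos']),rot(s['eef_rot']).inv().apply(s['force']).round(1))"
```

```text
time: 19.33
ee_pos: [0.5253, -0.0992, 0.0689]
eef_rot: [0.0, 0.775, 0.632, 0.001]
force: [-0.9, 1.1, -9.0]
grip_width: 0.169
finger_force: 49.9
[-0.05731554 -0.08375294] [ 0.9 -1.2  9. ]
```

```bash
python3 -m handwheel '[[1,[0,0.1,0],[0,0,0]],[1,[0,0.2,0],[0,0,0]],[1,[0,0.3,0],[0,0,0]],[1,[0,0.4,0],[0,0,0]],[1,[0,0.5,0],[0,0,0]],[1,[0,0.6,0],[0,0,0]],[1,[0,0.7,0],[0,0,0]],[1,[0,0.7,0],[0,0,0]]]'; python3 -c "
from h import *
s=manip.read_state();print(w2c(s['ee_pos']),rot(s['eef_rot']).inv().apply(s['force']).round(1))"
```

```text
time: 20.0
ee_pos: [0.532, -0.1006, 0.0688]
eef_rot: [0.0, 0.775, 0.632, 0.001]
force: [-0.9, 0.9, -8.6]
grip_width: 0.171
finger_force: 49.9
[-0.05042663 -0.08377775] [ 0.7 -1.   8.6]
```

```bash
python3 -m handwheel '[[1,[0,0.1,0],[0,0,0]],[1,[0,0.15,0],[0,0,0]],[1,[0,0.2,0],[0,0,0]],[1,[0,0.25,0],[0,0,0]],[1,[0,0.3,0],[0,0,0]],[1,[0,0.35,0],[0,0,0]],[1,[0,0.35,0],[0,0,0]]]'; python3 -c "
from h import *
s=manip.read_state();print(w2c(s['ee_pos']),rot(s['eef_rot']).inv().apply(s['force']).round(1))"
```

```text
time: 20.58
ee_pos: [0.5352, -0.1013, 0.0688]
eef_rot: [0.0, 0.775, 0.632, 0.0]
force: [-1.8, 0.7, -8.3]
grip_width: 0.174
finger_force: 49.9
[-0.04719654 -0.08379507] [ 0.3 -2.   8.3]
```

```bash
python3 -m handwheel '[[1,[0,0.05,0],[0,0,0]],[1,[0,0.1,0],[0,0,0]],[1,[0,0.15,0],[0,0,0]],[1,[0,0.2,0],[0,0,0]],[1,[0,0.2,0],[0,0,0]]]'; python3 -c "
from h import *
s=manip.read_state();print(w2c(s['ee_pos']),rot(s['eef_rot']).inv().apply(s['force']).round(1))"
```

```text
time: 21.0
ee_pos: [0.5358, -0.1014, 0.0683]
eef_rot: [-0.001, 0.775, 0.632, -0.0]
force: [-5.0, 1.7, -8.5]
grip_width: 0.169
finger_force: 50.0
[-0.04660614 -0.08378347] [ 0.7 -5.2  8.5]
```

```bash
python3 -m handwheel '[[1,[0,0.05,0],[0,0,0]],[1,[0,0.1,0],[0,0,0]],[1,[0,0.15,0],[0,0,0]],[1,[0,0.2,0],[0,0,0]],[1,[0,0.2,0],[0,0,0]]]'; python3 -c "
from h import *
s=manip.read_state();print(w2c(s['ee_pos']),rot(s['eef_rot']).inv().apply(s['force']).round(1))"
```

```text
time: 21.42
ee_pos: [0.5359, -0.1014, 0.0676]
eef_rot: [-0.002, 0.775, 0.632, -0.002]
force: [-7.4, 1.6, -8.2]
grip_width: 0.168
finger_force: 50.1
[-0.04647325 -0.08379734] [ 0.1 -7.5  8.3]
```

A firm stop is felt at about 62.4 mm of travel (7.5 N, no further motion), which agrees with the hole seen. Easing off a little, lowering the knob and reading.

```bash
python3 -m handwheel '[[1,[0,-0.1,0],[0,0,0]],[1,[0,-0.1,0.3],[0,0,0]],[1,[0,-0.1,0.6],[0,0,0]],[1,[0,-0.1,0.8],[0,0,0]],[1,[0,-0.1,1.0],[0,0,0]],[1,[0,-0.1,1.0],[0,0,0]],[1,[0,-0.1,1.0],[0,0,0]]]'; python3 -c "
from h import *
s=manip.read_state();print(w2c(s['ee_pos']),rot(s['eef_rot']).inv().apply(s['force']).round(1))"
```

```text
time: 22.0
ee_pos: [0.5359, -0.1014, 0.0583]
eef_rot: [-0.002, 0.775, 0.632, -0.001]
force: [-7.2, 2.7, -4.8]
grip_width: 0.17
finger_force: 50.4
[-0.04648052 -0.08377465] [ 1.2 -7.6  4.8]
```

```bash
python3 -m handwheel '[[1,[0,-0.1,0.05],[0,0,0]],[0.7,[0,-0.1,0.05],[0,0,0]],[0.55,[0,-0.1,0.05],[0,0,0]],[0.55,[0,-0.1,0.05],[0,0,0]],[0.55,[0,-0.1,0.05],[0,0,0]],[0.55,[0,-0.1,-1],[0,0,0]],[0.55,[0,-0.1,-3],[0,0,0]],[0.55,[0,-0.1,-7],[0,0,0]],[0.55,[3,-4,-9],[0,0,0]],[0.55,[6,-7,-9],[0,0,0]],[0.55,[6,-7,-9],[0,0,0]],[0.55,[6,-7,-9],[0,0,0]]]'; python3 - <<'E'
from h import *
s=manip.read_state(); C=cam("wrist",s); im=grab_frame("wrist"); np.savez("pics/s9.npz",p=s["ee_pos"],q=s["eef_rot"]); cv2.imwrite("pics/w9.png",im)
print(s["ee_pos"],s["force"])
k=c2w(-.0475,-.084,.072); print("knob expected px",w2pix(C,k))
g=cv2.cvtColor(im,cv2.COLOR_BGR2GRAY)
u,v=w2pix(C,k).astype(int); 
for dv in range(-24,28,4): print(v+dv,g[min(max(v+dv,0),383),max(u-60,0):u+64:4].tolist())
E
```

```text
time: 23.0
ee_pos: [0.4806, -0.027, 0.1506]
eef_rot: [0.001, 0.774, 0.633, 0.001]
force: [0.1, -0.8, 0.0]
grip_width: 0.452
finger_force: 0.0
[ 0.48058915 -0.02704586  0.15060145] [ 0.13903131 -0.80401655  0.04783047]
knob expected px [357.98769644 280.76164156]
256 [121, 218, 213, 6, 15, 55, 83, 84, 69, 18, 17, 143, 83, 9, 12, 32, 33, 28, 22, 80, 71, 206, 196, 139, 168, 170, 174, 204, 204, 203, 202]
260 [74, 94, 96, 7, 12, 15, 81, 83, 85, 20, 18, 18, 116, 13, 18, 31, 32, 28, 21, 76, 61, 205, 110, 96, 95, 95, 97, 99, 99, 99, 97]
264 [133, 140, 224, 3, 13, 16, 86, 83, 83, 3, 21, 17, 16, 10, 28, 33, 31, 30, 23, 80, 48, 202, 224, 229, 230, 231, 231, 232, 233, 233, 234]
268 [135, 141, 229, 6, 8, 20, 93, 82, 82, 92, 9, 18, 11, 11, 26, 33, 27, 29, 39, 77, 177, 220, 222, 222, 223, 222, 221, 221, 223, 222, 223]
272 [137, 129, 230, 5, 13, 9, 17, 83, 85, 83, 19, 21, 53, 15, 13, 45, 29, 30, 2, 79, 202, 221, 223, 222, 222, 221, 220, 221, 222, 222, 222]
276 [135, 133, 231, 8, 15, 12, 15, 83, 83, 78, 16, 15, 14, 18, 28, 21, 38, 25, 28, 229, 223, 223, 222, 223, 223, 222, 222, 222, 222, 222, 221]
28
[... 289 characters left out ...]
8 [135, 133, 225, 0, 8, 13, 21, 28, 105, 82, 8, 10, 13, 15, 19, 9, 47, 23, 64, 224, 223, 233, 141, 182, 223, 224, 222, 222, 221, 222, 222]
292 [136, 134, 229, 43, 10, 8, 21, 26, 82, 17, 22, 21, 16, 20, 21, 24, 19, 15, 221, 218, 197, 219, 222, 222, 222, 222, 222, 222, 222, 221, 221]
296 [137, 134, 237, 253, 13, 9, 16, 51, 89, 19, 21, 14, 25, 19, 18, 21, 22, 17, 228, 222, 221, 218, 220, 222, 222, 221, 226, 230, 226, 223, 221]
300 [136, 136, 228, 237, 5, 12, 18, 11, 11, 15, 17, 14, 19, 35, 37, 18, 15, 20, 211, 223, 219, 207, 216, 220, 230, 45, 12, 6, 11, 4, 109]
304 [136, 133, 232, 226, 11, 7, 22, 11, 16, 14, 13, 15, 16, 19, 18, 21, 20, 22, 11, 39, 198, 232, 223, 222, 4, 19, 16, 16, 19, 19, 21]
```

```bash
python3 - <<'E'
from h import *
d=np.load("pics/s9.npz"); C=cam("wrist",dict(ee_pos=d["p"],eef_rot=d["q"])); im=cv2.imread("pics/w9.png",0)
n,l,st,ce=cv2.connectedComponentsWithStats((im[270:295,348:372]>120).astype(np.uint8)); 
for s,c in zip(st[1:],ce[1:]): print(s,c+[348,270],[w2c(pix2w(C,c+[348,270],z)).round(4) for z in(.073,.078)])
E
```

```text
[  6   7  13  11 107] [360.14953271 282.30841121] [array([-0.0461, -0.0846]), array([-0.0477, -0.0814])]
[19 16  5  9 32] [369.3125 291.125 ] [array([-0.0388, -0.092 ]), array([-0.0405, -0.0887])]
```

```bash
python3 -c "
from bench import manip; print(manip.sign_off())"
```

```text
the job is handed in; nothing more can be done
None
```

The cassette is packed and handed in: the spatula is in the middle notches with its handle toward the bar's parked end, the bone folder is in the right-hand notches, and the bar was slid to its stop at about 62 mm of travel (about 7.5 N). The knob's height in the camera image and the spring force both show its pin dropped; I didn't nudge the bar back to test the lock.

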